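# Click the filter wheel to its empty seat, then open the shutter

## Task

Clear the alignment beam on the breadboard: with a fingertip against its lobes, click the eight-seat filter wheel round until its one empty seat (an open hole without glass) stands in the beam line at the wheel's left edge as the robot sees it, and leave it resting in that click stop. Only then push the shutter's upright tab to the left until the blade has uncovered the beam hole. Only push, and gently; lift nothing, and leave the board and the loose parts on and around it where they are.

Things in the scene. Friction and masses are not known exactly. Their poses are not given: they have to be found in the camera images.
- filter_bench: Loose aluminium breadboard, 290 (x) x 170 (y) mm, top 16 mm up, 3.2 kg, with the optics bolted on. Origin: centre of its underside; its x runs along the beam away from the robot, y to the left, z up. Beam line: y = +18 mm, 115 mm up. Behind the wheel (x +64 to +74 mm) an upright bracket, top 134 mm up; front left a laser tube on a post (x -145 to -80 mm), top about 140 mm up.
- wheel_centre (a point): Fixed point: centre of the filter wheel, on its level axle (the board's x axis) at board x +45, y -12, z 115 mm. Wheel: black disc 8 mm thick, radius 42 mm, with eight radial lobes every 45 degrees out to radius 66 mm, 11.5 mm wide, 24 mm long. At every click stop a lobe stands 22.5 degrees left and right of the top, its tip 176 mm up; the rim between is 157 mm up. A fingertip 162 mm up, moving level, can carry a lobe over the top.
- filter_wheel (a joint): Turn of the wheel in rad, growing clockwise as seen from the robot (its top moves right, to the board's -y). It has sprung click stops at every multiple of 0.785 (45 degrees). 0 or any whole turn: the empty seat is in the beam. Turns either way without end in use. Once past half-way it runs on into the next stop by itself within a second; that takes about 0.1 N m, some 2 N on a lobe.
- open_seat (a point): Centre of the wheel's one empty seat, a 16 mm through hole 30 mm from the axle, midway between two lobes; it turns with the wheel. The other seven seats hold grey glass filters in bright rings.
- beam_point (a point): Fixed point where the beam crosses the wheel's plane, 30 mm to the left (board +y) of the wheel's centre, level with it; a lens tube stands behind it and a steel index finger beside it.
- shutter_blade (a joint): Travel of the shutter blade in m, to the left (board +y): 0 closed (as found), 0.026 at the end stop. From 0.018 on the beam hole is clear. It stays where it is left; about 1 N moves it.
- shutter_tab (a point): Centre of the shutter's upright black tab, 8 x 8 x 22 mm, 100 mm in front of the wheel; it moves with the blade. When closed it lies at board x -61.5, y +18, z 155 mm; the tab's top is 166 mm up, and the housing below it ends 140 mm up.
- optical_post: Steel post 13 x 61 mm standing loose on the board in front of the wheel, to the right. Origin: centre of its foot. Bystander.
- kinematic_mount: Small black mirror mount, 38 x 34 x 34 mm, loose on the board in front of the wheel, to the right. Origin: centre of its foot. Bystander.
- spare_objective: Microscope objective 27 mm wide, 50 mm high, standing loose on the board behind, to the left. Origin: centre of its foot. Bystander.
- wafer_box: Round white wafer carrier, 66 x 18 mm, on the desk to the right. Origin: centre of its foot. Bystander.
- dropper_bottle: Amber dropper bottle, 33 x 94 mm, on the desk behind, to the right. Origin: centre of its foot. Bystander.

How it is judged (in metres and radians):
On the way, in this order (a step that is already met when the one before it is completed fails the run):
1. the empty seat rests in the beam line while the shutter is still closed (distance between open_seat and beam_point below 0.004 m and velocity of joint filter_wheel between -0.1 and 0.1 rad/s and value of joint shutter_blade below 0.006 m), for 0.3 s.
2. the shutter has been pushed open (distance between open_seat and beam_point below 0.004 m and value of joint shutter_blade above 0.018 m), for 0.2 s.
At the end, for the whole second after the job is handed in: The empty seat's centre is within 4 mm of the beam line and the wheel at rest, the shutter blade stands 18 mm or more to the left, and the board is within 15 mm of where it stood, flat on the desk (all of step 2 and velocity of joint filter_wheel between -0.05 and 0.05 rad/s and distance of filter_bench from where it was at the start of the episode below 0.015 m and angle between filter_bench's own z axis and vertical below 0.03 rad); the robot touches nothing.
It fails at once if the shutter is opened (6 mm or more) while the empty seat is not in the beam (more than 7 mm off) (value of joint shutter_blade above 0.006 m and distance between open_seat and beam_point above 0.007 m).
It fails at once if the fingers strike, press or squeeze the wheel, the shutter or the board with more than 60 N (contact force between the fingers and filter_bench above 60 N).
It fails at once if the board is lifted, carried or shoved by more than 15 mm (distance of filter_bench from where it was at the start of the episode above 0.015 m or angle between filter_bench's own z axis and vertical above 0.05 rad).
It fails at once if a loose part on or around the board is lifted, or shifted by more than 20 mm (distance of any of optical_post, kinematic_mount, spare_objective, wafer_box, dropper_bottle from where it was at the start of the episode above 0.02 m).
It fails at once if a standing loose part is knocked over (angle between any of optical_post, kinematic_mount, spare_objective, wafer_box, dropper_bottle's own z axis and vertical above 0.5 rad).
It also fails if it takes over 61 s, if anything falls off the work surface, if the arm or the gripper's body presses on something with over 40 N, if the wrist force passes 120 N, or if a joint passes its speed limit or range.

## Robot

A 6-joint arm with a two-finger parallel gripper is mounted at the origin on a cart in front of the work surface, level with it; the furniture and walls round the work are solid. World frame = base frame: x ahead of the robot, y to its left, z up, the work surface at z = 0. Lengths are in mm, angles in degrees, forces in N, time in s.
With the tool pointing down it reaches from about 350 to 850 mm from the base axis. Payload 8.1 kg.
Tool frame: the origin (TCP) lies on the centre line of the jaws, within the pads' length; the fingertips stand r.tip_extent ahead of it and the grasp point (between the pads) lies 8 mm behind it (r.tip_extent is the distance from the TCP to the fingertips, in mm); z points along the fingers, y is the direction in which the jaws open and shut (so a half turn about z gives the same grasp; the last joint's range is limited). The gripper opens to 85 mm and grips with 20 to 120 N. Pads are 22 mm wide; open, the fingers measure 114 mm over their backs; the gripper's body (76 mm by 85 mm) begins 54 mm behind the grasp point. The pads swing forward as they close: fully open they stand 13 mm farther back than shut.
Start: joints at [-68.778, 7.471, 85.268, -0, 87.261, -4.893], TCP at [264.128, -538.741, 242.292] pointing down, gripper open.
Joint ranges: [-169.43, 169.43], [-51.17, 129.36], [1.28, 143.12], [-76.62, 256.62], [0, 156.53], [-152.29, 152.29]. Speed limits (degrees/s): [136.94, 136.94, 159.86, 180, 180, 180].

## Interface

Orientations are given as [roll, pitch, yaw] about the fixed x, y, z axes, in that order (R = Rz(yaw) Ry(pitch) Rx(roll)).
In Python, from bench import sense, optics, hand_in, spotter, r gives the robot as it stands.
- The arm moves only by the tool apply_moves, never from a script. Its argument "series" is a list of rows, each a list of 3 entries, a list of its own where there are three numbers: the opening, from 0 (shut) to 1 (fully open), then the shift along the world's x, y, z in m, then the turn about the world's z in rad. In form: [[grip, [x, y, z], turn], ...]. A call has 1 to 5 rows; each row is the pose to reach, as a shift and turn from the pose measured when the call began; what a row does not reach only later rows make up. A row lasts 1/8 s, in which the tool goes at most 62.5 mm and 10.7 degrees, less where a joint would pass 70% of its speed; a pose out of reach is approached as far as the arm can. A call with a gripper value outside its range is refused whole. The fingers move at their own pace and stop on an object; "grip_force" is the grip in N (left out, the last holds). Time passes only in rows, so rows that repeat a pose let the fingers close. It gives the time, the measured TCP pose, the force and the opening at its end, in the units of the state.
- sense(): the state, without advancing time (a new reading comes with each control period).
- optics.snapshot(name): name is "side" or "top"; returns a dict with "color" (480x640x3 uint8, blue, green, red), "intrinsics" (3x3 intrinsics, pixels), "distortion" ([k1, k2, p1, p2, k3] as OpenCV has them; the pictures are not rectified), "rvec" (rotation vector, rad) and "tvec" (3), from world to camera coordinates, as OpenCV has them. Camera axes: x right, y down, z forward; pixel columns grow to the right and rows downward; lengths in mm; the calibration is good to about 2 mm. A picture is of the moment at which its call begins. There is no depth.
- hand_in(): hands the job in, once; it reports no verdict.
Trained networks look in a picture, given as the dict that the camera call returned (one of the last four; its "shot" number tells which), for a name from the list of things; names that differ only in an ending like _2 or _b are one class to them, and where a whole thing is asked for, a point or a joint stands for the part that bears it (a point fixed in the world has none). Each returns a list of dicts, best first, with "p" (0 to 1); they miss things now and then, are a little off and sometimes report something else, mostly with a low value. They report only what shows in the picture. A call takes as long as a camera call.
- spotter.search_frame(picture, query): "xyz" ([x, y, z] in mm, in the coordinates of the camera as it stood for that picture, good to about 4 mm: the middle of the surface that is visible of it).
- spotter.masks_of(picture, query): "mask" (480x640 bool, what is visible of it).
The state is a dict: "time": time; "joint_pos": joint angles; "qd": joint speeds; "joint_efforts": joint torques, N m; "tool_pos": TCP position; "tcp_rot": TCP orientation; "ft_force": force on the tool from outside, world axes, zero at the start; "wrist_torque": the same for the moment, N m; "finger_gap": finger opening in mm.
Only numpy, scipy, OpenCV 4.12 (cv2) and the standard library are available. Lean on these libraries where they do the work, as an engineer would, in place of code of your own. Each camera call takes 0.05 s, during which the arm holds its last target.

## Working session

There is one attempt and no reset: what is moved stays moved. The work goes in short steps, Python scripts to look and compute and a tool call to move; the robot and the scene stay as the last step left them, time stands still between calls to the robot, and variables do not carry over. Pictures are saved under pics/ and viewed, and the job is handed in when it is done.

Besides the shell and the picture viewer there is one more tool, called after ">>>" as name(argument=value, ...) on one line, values as JSON. apply_moves: Moves the arm, as the interface text tells. Its arguments: {"type":"object","properties":{"series":{"type":"array"},"grip_force":{"type":"number"}},"required":["series"]}

```bash
ls; mkdir -p pics
cat > h.py <<'E'
import numpy as np, cv2
from bench import sense, optics, hand_in, spotter, r
def Rt(p):
    return cv2.Rodrigues(np.array(p["rvec"],float))[0], np.array(p["tvec"],float).reshape(3)
def toworld(p,c):
    R,t=Rt(p); return R.T@(np.array(c)-t)
def proj(p,X):
    return cv2.projectPoints(np.array(X,float).reshape(-1,1,3),np.array(p["rvec"],float),np.array(p["tvec"],float),np.array(p["intrinsics"],float),np.array(p["distortion"],float))[0].reshape(-1,2)
def ray(p,uv):
    R,t=Rt(p)
    n=cv2.undistortPoints(np.array(uv,float).reshape(-1,1,2),np.array(p["intrinsics"],float),np.array(p["distortion"],float)).reshape(2)
    return -R.T@t, R.T@np.array([n[0],n[1],1])
def atz(p,uv,z):
    o,d=ray(p,uv); return o+d*(z-o[2])/d[2]
E
python3 - <<'E'
from h import *
print(sense(), r.tip_extent)
for n in ("side","top"):
    p=optics.snapshot(n); cv2.imwrite(f"pics/{n}0.png",p["color"])
    R,t=Rt(p); print(n,"cam at",-R.T@t)
    for q in ["filter_bench","filter_wheel","open_seat","shutter_tab","optical_post","kinematic_mount","spare_objective","wafer_box","dropper_bottle"]:
        for d in spotter.search_frame(p,q)[:2]: print(q,round(d["p"],2),toworld(p,d["xyz"]).round(0))
E
```

```text
pics
{'time': 0.0, 'joint_pos': array([-6.87759604e+01,  7.51383121e+00,  8.53299616e+01, -1.12769886e-03,
        8.72623287e+01, -4.89069237e+00]), 'qd': array([-0.00870968, -0.11458222,  0.04133444, -0.02727749, -0.11371852,
        0.01417884]), 'joint_efforts': array([-9.47252738e-04, -5.69389737e+01, -5.00560176e+01, -4.12269392e-04,
        1.41888141e-02,  2.05202127e-05]), 'tool_pos': array([ 263.9427805 , -538.22808299,  241.25119492]), 'tcp_rot': array([-1.79894169e+02, -7.92518272e-03,  2.61147795e+01]), 'ft_force': array([-0.75047979,  0.21276326,  0.02236114]), 'wrist_torque': array([0.01128886, 0.02856525, 0.00733616]), 'finger_gap': 85.66167509292653} 11.0
side cam at [1397.58130508    6.97606533  835.64307064]
filter_bench 0.71 [563. 148.  28.]
filter_wheel 0.85 [552. 146. 139.]
open_seat 0.79 [547. 139. 135.]
open_seat 0.22 [563. 150.  26.]
shutter_tab 0.62 [439. 153. 155.]
kinematic_mount 0.62 [497.  93.  39.]
spare_objective 0.52 [606. 236.  50.]
wafer_box 0.52 [436.  85.  50.]
top cam at [ 333.02077303   51.03684416 1161.01670182]
filter_bench 0.81 [490. 144.  20.]
filter_bench 0.58 [539. 149. 139.]
filter_wheel 0.69 [540. 145. 134.]
open_seat 0.81 [540. 152. 136.]
open_seat 0.26 [432. 149. 163.]
shutter_tab 0.65 [593. 233.  62.]
shutter_tab 0.51 [535. 153. 137.]
optical_post 0.62 [433.  83.  74.]
optical_post 0.59 [540. 153. 137.]
kinematic_mount 0.79 [489.  99.  53.]
kinematic_mount 0.25 [676. -95.  54.]
spare_objective 0.62 [592. 235.  64.]
wafer_box 0.6 [ 377. -146.   20.]
dropper_bottle 0.74 [677. -97.  53.]
```

View pics/side0.png

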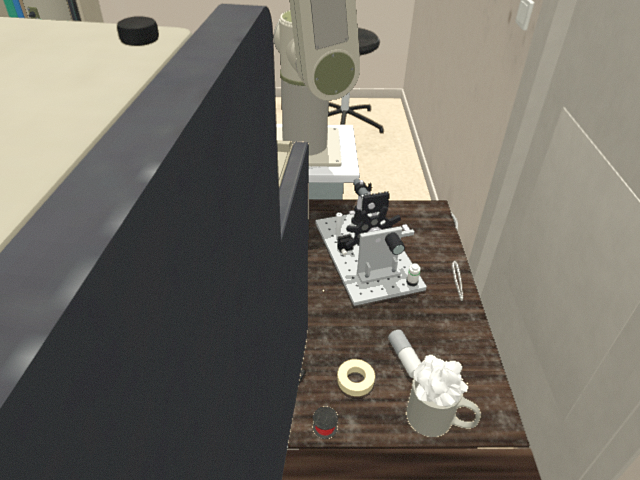

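View pics/top0.png

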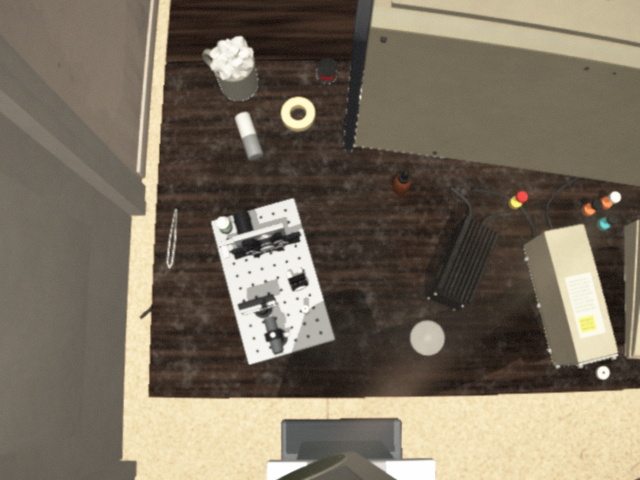

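The top view shows the board with corners near (212,218), (294,200), (333,341) and (248,363). The wheel is at about (265,243) and the shutter and laser at about (270,310). The side view shows the back of the bracket at (380,255). I'll zoom in on both.

Run:
```python
import cv2
a=cv2.imread("pics/top0.png")[190:370,195:345]; cv2.imwrite("pics/topz.png",cv2.resize(a,None,fx=3.3,fy=3.3,interpolation=cv2.INTER_CUBIC))
a=cv2.imread("pics/side0.png")[175:305,310:430]; cv2.imwrite("pics/sidez.png",cv2.resize(a,None,fx=4.6,fy=4.6,interpolation=cv2.INTER_CUBIC))
```

```text
(no output)
```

View pics/topz.png

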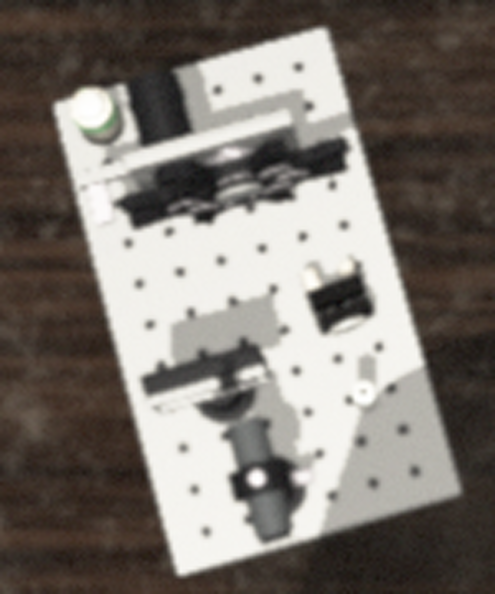

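View pics/sidez.png

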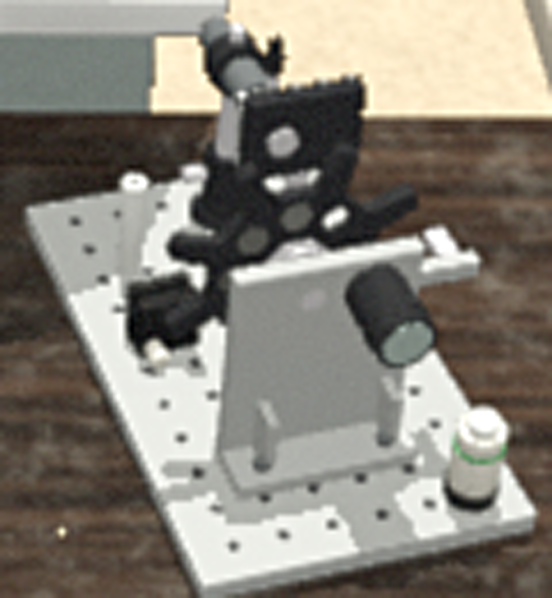

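```bash
cat >> h.py <<'E'
from scipy.optimize import least_squares
def B2W(b,X):
    c,s=np.cos(b[2]),np.sin(b[2]); X=np.array(X,float).reshape(-1,3)
    return np.c_[b[0]+c*X[:,0]-s*X[:,1], b[1]+s*X[:,0]+c*X[:,1], X[:,2]]
E
python3 - <<'E'
from h import *
p=optics.snapshot("top"); q=optics.snapshot("side")
cor=np.array([[55,103],[328,28],[462,492],[180,576]])/3.3+[195,190]-0.35
model=np.array([[145,85,16],[145,-85,16],[-145,-85,16],[-145,85,16]])
f=lambda b:(proj(p,B2W(b,model))-cor).ravel()
s=least_squares(f,[500,140,0.2],x_scale=[1,1,.01]); print(s.x,np.degrees(s.x[2]),s.fun.round(1))
scor=np.array([[535,520],[200,592],[27,207]])/4.6+[310,175]-.4
f2=lambda b:np.r_[f(b),(proj(q,B2W(b,model[[0,1,2]]))-scor).ravel()]
s2=least_squares(f2,s.x,x_scale=[1,1,.01]);print(s2.x,s2.fun.round(1))
b=s2.x; np.save("b.npy",b)
def draw(pic,off,sc,name,box):
    a=pic["color"][box[0]:box[1],box[2]:box[3]]; a=cv2.resize(a,None,fx=sc,fy=sc,interpolation=cv2.INTER_CUBIC)
    def P(X,col,r=2):
        for u in proj(pic,B2W(b,X)): cv2.circle(a,tuple(int(v) for v in ((u-[box[2],box[0]]+.5)*sc)),r,col,-1)
    P(model,(0,0,255),4)
    for k in range(8):
        th=np.radians(22.5+45*k); P([[45,-12+66*np.sin(th),115+66*np.cos(th)]],(0,255,0))
        th=np.radians(45*k); P([[49,-12+30*np.sin(th),115+30*np.cos(th)]],(255,0,255) if k!=2 else (0,255,255),3)
    P([[-61.5,18,166]],(255,0,0),3)
    cv2.imwrite(name,a)
draw(p,0,3.3,"pics/ov_top.png",(190,370,195,345)); draw(q,0,6,"pics/ov_side.png",(185,275,330,420))
for X in ([45,-12,115],[45,18,115],[-61.5,18,155]): print(B2W(b,X))
E
```

```text
[4.95867449e+02 1.50156541e+02 2.76333101e-01] 15.832720414172467 [-0.1  0.1 -0.1 -0.5  0.5  0.5 -0.3 -0.1]
[4.96676563e+02 1.50183749e+02 2.74147827e-01] [ 0.1 -0.5  0.  -0.9  0.3  0.2 -0.5 -0.5  0.2 -1.1  0.2 -1.3 -0.5 -0.1]
[[543.24481482 150.8145747  115.        ]]
[[535.12301425 179.6942623  115.        ]]
[[432.60012329 150.86187028 155.        ]]
```

View pics/ov_top.png

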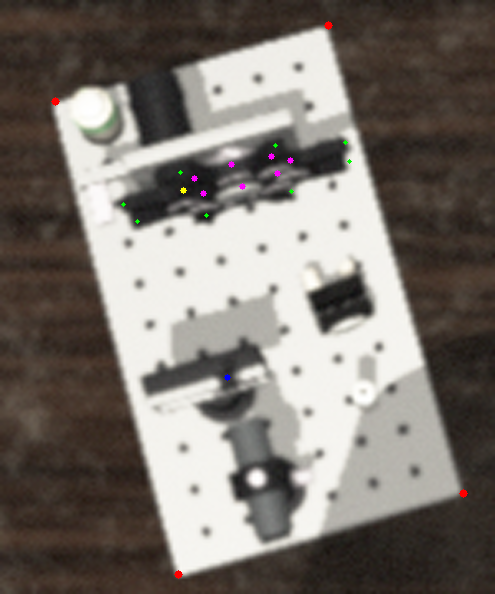

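View pics/ov_side.png

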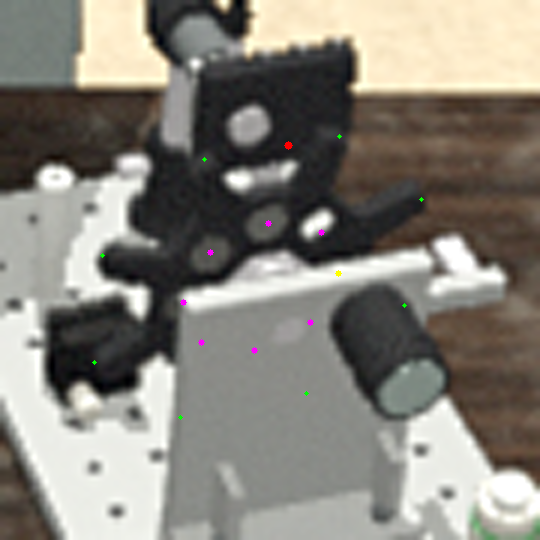

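Run:
```python
from h import *
b=np.load("b.npy")
def W2B(X):
    c,s=np.cos(b[2]),np.sin(b[2]); d=np.array(X)-[b[0],b[1],0]; return np.array([c*d[0]+s*d[1],-s*d[0]+c*d[1],d[2]])
q=optics.snapshot("side"); p=optics.snapshot("top")
for uv in ([318,222],[267,222],[210,252]):
    u=np.array(uv)/6+[330,185]-.5; o,d=ray(q,u)
    o2=W2B(o); d2=W2B(o+d)-o2
    for x in (49,45,41,-50): print(uv,x,(o2+d2*(x-o2[0])/d2[0]).round(0),end=' ')
    print('z16',(o2+d2*(16-o2[2])/d2[2]).round(0)); 
for pic,n in((q,"side"),(p,"top")):
  for d in spotter.masks_of(pic,"open_seat")[:3]:
    m=d["mask"]; v,u=np.nonzero(m); print(n,d["p"],len(u),u.mean(),v.mean(),u.min(),u.max(),v.min(),v.max())
  for d in spotter.search_frame(pic,"open_seat"):
    w=toworld(pic,d["xyz"]);print(n,d["p"],W2B(w).round(0))
for k in range(8):
    th=np.radians(45*k); print(k,proj(p,B2W(b,[41,-12+30*np.sin(th),115+30*np.cos(th)])).round(1),proj(q,B2W(b,[49,-12+30*np.sin(th),115+30*np.cos(th)])).round(1))
a=q["color"][205:240,350:400]; cv2.imwrite("pics/sz2.png",cv2.resize(a,None,fx=15,fy=15,interpolation=cv2.INTER_NEAREST))
a=p["color"][225:265,225:305]; cv2.imwrite("pics/tz2.png",cv2.resize(a,None,fx=10,fy=10,interpolation=cv2.INTER_CUBIC))
```

```text
[318, 222] 49 [ 49.   7. 142.] [318, 222] 45 [ 45.   9. 138.] [318, 222] 41 [ 41.  11. 135.] [318, 222] -50 [-50.  56.  54.] z16 [-92.  78.  16.]
[267, 222] 49 [ 49. -13. 146.] [267, 222] 45 [ 45. -11. 142.] [267, 222] 41 [ 41.  -9. 139.] [267, 222] -50 [-50.  34.  58.] z16 [-98.  57.  16.]
[210, 252] 49 [ 49. -34. 137.] [210, 252] 45 [ 45. -32. 133.] [210, 252] 41 [ 41. -30. 129.] [210, 252] -50 [-50.  11.  48.] z16 [-86.  26.  16.]
side 0.83 882 370.8378684807256 224.68820861678006 346 400 206 247
side 0.97 [ 41. -25. 137.]
top 0.78 998 266.0190380761523 244.4809619238477 232 300 231 259
top 0.93 [ 42. -13. 137.]
0 [[266.  243.7]] [[374.3 221.8]]
1 [[254.7 247.9]] [[383.2 223.3]]
2 [[251.3 251.6]] [[385.9 230.2]]
3 [[257.4 252.4]] [[381.2 238.2]]
4 [[269.  250.2]] [[371.9 242.9]]
5 [[279.9 246.1]] [[363.2 241.6]]
6 [[283.7 242.4]] [[360.1 234.9]]
7 [[278.1 241.4]] [[364.7 226.6]]
```

View pics/sz2.png

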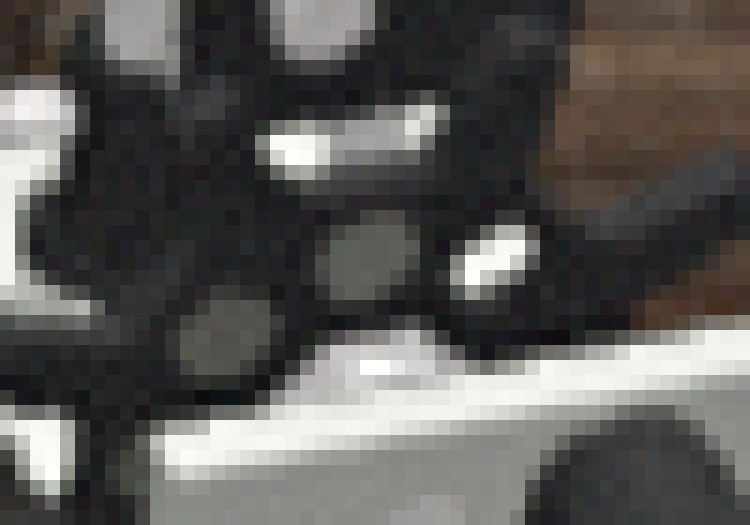

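View pics/tz2.png

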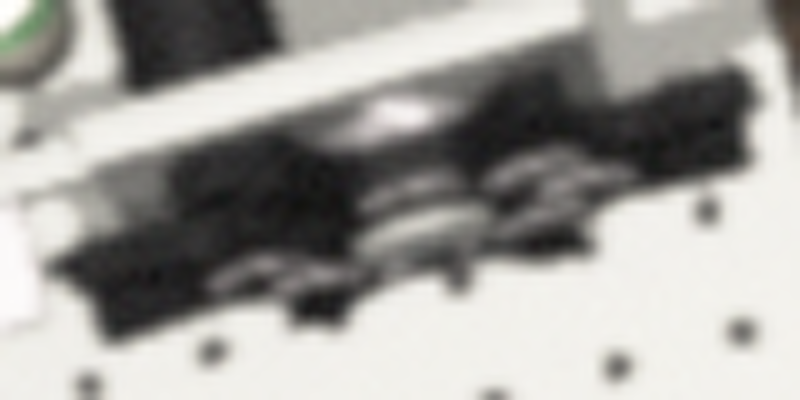

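Run:
```python
from h import *
p=optics.snapshot("top"); q=optics.snapshot("side")
def tri(a,c):
    o1,d1=ray(p,a);o2,d2=ray(q,c); A=np.c_[d1,-d2]; s=np.linalg.lstsq(A,o2-o1,rcond=None)[0]
    x,y=o1+s[0]*d1,o2+s[1]*d2; return ((x+y)/2).round(0),np.linalg.norm(x-y).round(0)
for a in ([347,150],[357,150],[372,0]):
    for c in ([305,145],[283,150],[270,10],[306,340]): print(a,c,tri(a,c))
for uv in ([347,150],[357,150]): print([atz(p,uv,z).round(0)[:2] for z in (0,100,200,300,400,500)])
a=p["color"][0:200,330:560]; cv2.imwrite("pics/tz3.png",cv2.resize(a,None,fx=3,fy=3))
```

```text
[347, 150] [305, 145] (array([624.,  11., 376.]), np.float64(13.0))
[347, 150] [283, 150] (array([628.,  -9., 368.]), np.float64(50.0))
[347, 150] [270, 10] (array([553., -13., 575.]), np.float64(77.0))
[347, 150] [306, 340] (array([758.,   4.,  15.]), np.float64(6.0))
[357, 150] [305, 145] (array([624.,   4., 377.]), np.float64(1.0))
[357, 150] [283, 150] (array([628., -16., 368.]), np.float64(36.0))
[357, 150] [270, 10] (array([553., -18., 575.]), np.float64(66.0))
[357, 150] [306, 340] (array([758.,  -6.,  16.]), np.float64(27.0))
[372, 0] [305, 145] (array([795.,  -5., 479.]), np.float64(20.0))
[372, 0] [283, 150] (array([799., -20., 472.]), np.float64(9.0))
[372, 0] [270, 10] (array([701., -21., 620.]), np.float64(40.0))
[372, 0] [306, 340] (array([945., -14., 257.]), np.float64(44.0))
[array([764.,   0.]), array([727.,   5.]), array([690.,   9.]), array([653.,  13.]), array([615.,  18.]), array([578.,  22.])]
[array([764., -20.]), array([727., -14.]), array([690.,  -8.]), array([652.,  -2.]), array([615.,   4.]), array([578.,  11.])]
```

View pics/tz3.png

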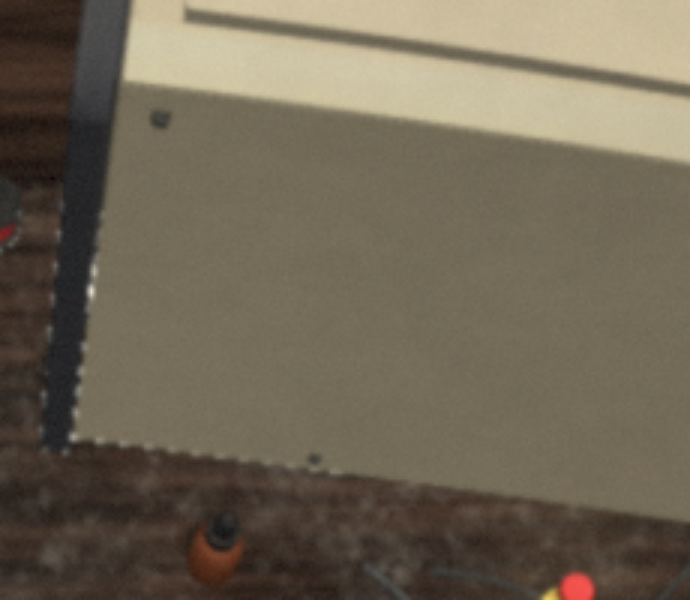

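>>> apply_moves(series=[[0, [0.025, 0.054, 0.01], 0.18], [0, [0.05, 0.108, 0.01], 0.36], [0, [0.075, 0.162, 0.01], 0.54], [0, [0.1, 0.216, 0.01], 0.72], [0, [0.125, 0.27, 0.01], 0.9]])

```text
time: 2.12
tool_pos: [389.7, -267.1, 252.5]
tcp_rot: [180.0, 0.0, 78.0]
ft_force: [0.8, -0.7, 0.1]
finger_gap: 0.2
```

>>> apply_moves(series=[[0, [0.012, 0.058, 0], 0.12], [0, [0.024, 0.116, 0], 0.24], [0, [0.036, 0.174, 0], 0.36], [0, [0.05, 0.232, 0], 0.483], [0, [0.06, 0.29, 0], 0.483]])

```text
time: 2.75
tool_pos: [449.9, 24.9, 252.9]
tcp_rot: [179.9, 0.0, 105.8]
ft_force: [1.6, 0.6, -0.1]
finger_gap: -0.1
```

Run:
```python
from h import *
print(sense()["tool_pos"],sense()["tcp_rot"],r.tip_extent)
```

```text
[449.90147713  24.91438582 252.92162699] [1.79888909e+02 4.14148491e-02 1.05777566e+02] 11.0
```

>>> apply_moves(series=[[0, [0.05, 0.036, 0], 0], [0, [0.105, 0.073, 0], 0], [0, [0.105, 0.075, -0.03], 0], [0, [0.105, 0.075, -0.03], 0]])

```text
time: 3.25
tool_pos: [553.3, 100.3, 219.6]
tcp_rot: [-179.7, -0.0, 105.8]
ft_force: [-0.4, 0.4, -0.2]
finger_gap: 0.1
```

```bash
cat > look.py <<'E'
import sys
from h import *
b=np.load("b.npy"); n=sys.argv[1]
st=sense(); T=st["tool_pos"]; print(T,st["tcp_rot"],st["ft_force"])
for nm,box,sc in (("side",(120,280,310,430),4.5),("top",(190,370,195,345),3.3)):
    pic=optics.snapshot(nm)
    a=pic["color"][box[0]:box[1],box[2]:box[3]]; a=cv2.resize(a,None,fx=sc,fy=sc,interpolation=cv2.INTER_CUBIC)
    def P(W,col,r=2):
        for u in proj(pic,W): cv2.circle(a,tuple(int(v) for v in ((u-[box[2],box[0]]+.5)*sc)),r,col,-1)
    P([T+[0,0,-11]],(0,0,255)); P([T+[0,0,-24]],(0,255,255))
    P(B2W(b,[[45,-12,115],[-61.5,18,166]]),(0,255,0))
    cv2.imwrite(f"pics/{n}_{nm}.png",a)
E
python3 look.py a1
```

```text
[553.27631969 100.34956657 219.58653895] [-1.79748500e+02 -2.37474446e-02  1.05846931e+02] [-0.43347868  0.4481485  -0.19021057]
```

View pics/a1_side.png

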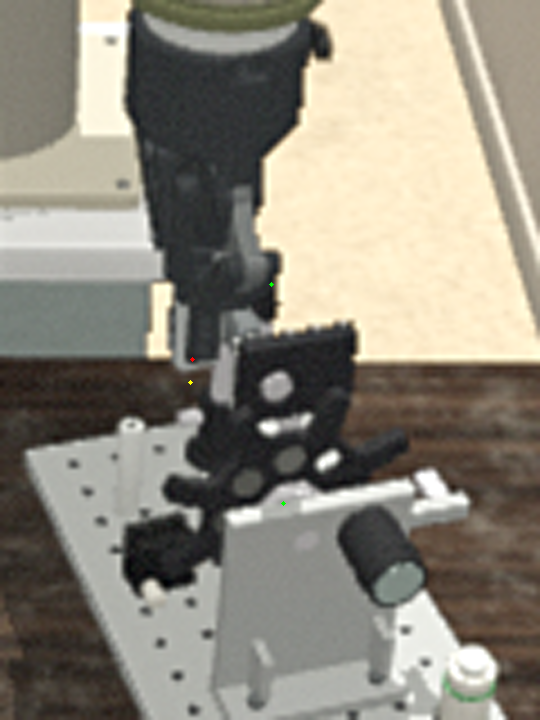

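View pics/a1_top.png

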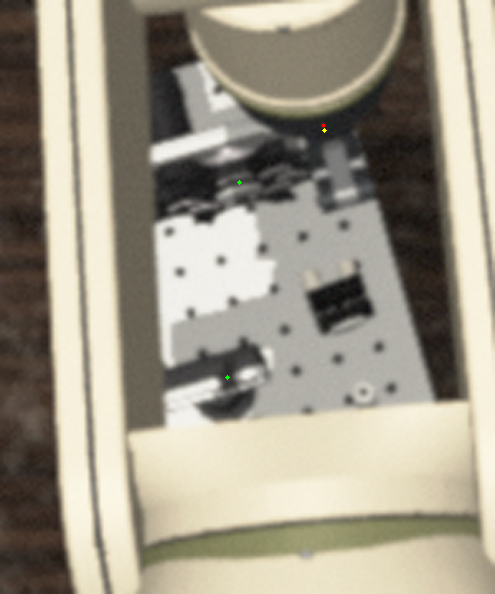

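The red mark at the tip confirms the 11 mm extent. The finger is to the right of the right-hand lobe, so I'll lower it.

>>> apply_moves(series=[[0, [0, 0, -0.02], 0], [0, [0, 0, -0.04], 0], [0, [0, 0, -0.046], 0], [0, [0, 0, -0.046], 0]])

```text
time: 3.85
tool_pos: [553.8, 99.4, 176.3]
tcp_rot: [-180.0, 0.0, 105.8]
ft_force: [-0.7, -0.1, 0.4]
finger_gap: 0.3
```

>>> apply_moves(series=[[0, [-0.0014, 0.005, 0], 0], [0, [-0.0027, 0.0098, 0], 0], [0, [-0.004, 0.0145, 0], 0], [0, [-0.0054, 0.019, 0], 0], [0, [-0.0065, 0.024, 0], 0]])

```text
time: 4.47
tool_pos: [547.3, 123.6, 176.6]
tcp_rot: [-180.0, 0.0, 105.8]
ft_force: [0.6, -1.5, -0.2]
finger_gap: 0.0
```

>>> apply_moves(series=[[0, [-0.0014, 0.005, -0.002], 0], [0, [-0.0028, 0.01, -0.002], 0], [0, [-0.0042, 0.015, -0.002], 0], [0, [-0.0056, 0.02, -0.002], 0], [0, [-0.007, 0.025, -0.002], 0]])

```text
time: 5.1
tool_pos: [540.2, 149.0, 174.5]
tcp_rot: [-180.0, 0.0, 105.8]
ft_force: [-0.6, 0.3, -0.4]
finger_gap: 0.0
```

```bash
python3 look.py a2
```

```text
[540.17750112 149.03918119 174.53181266] [-1.79992491e+02  3.62501572e-02  1.05762512e+02] [-0.60839263  0.33291679 -0.43324982]
```

View pics/a2_side.png

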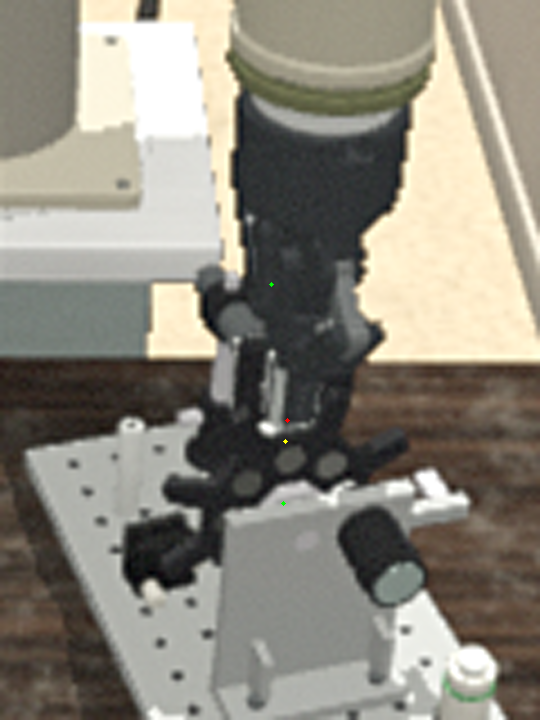

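The side view shows glass in the upper-left seat at (330,463), so the wheel has moved on one click. I'll lift off and look again.

>>> apply_moves(series=[[0, [0, 0, 0.015], 0], [0, [0, 0, 0.04], 0], [0, [-0.04, -0.01, 0.05], 0], [0, [-0.09, -0.02, 0.05], 0], [0, [-0.1, -0.024, 0.05], 0]])

```text
time: 5.82
tool_pos: [438.3, 124.8, 225.4]
tcp_rot: [180.0, 0.0, 105.8]
ft_force: [0.9, -0.0, 0.9]
finger_gap: -0.0
```

```bash
python3 look.py a3
```

```text
[438.31498582 124.84203228 225.4151162 ] [1.79969623e+02 3.23647391e-02 1.05791161e+02] [ 0.91033023 -0.0385352   0.94603166]
```

View pics/a3_side.png

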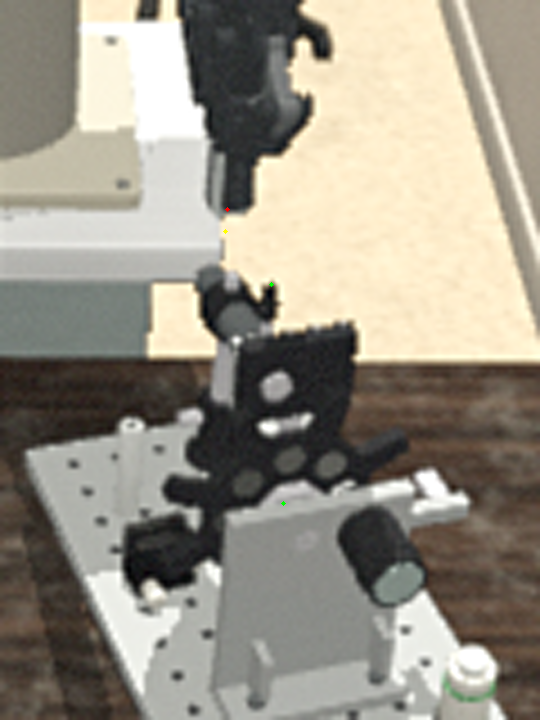

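View pics/a3_top.png

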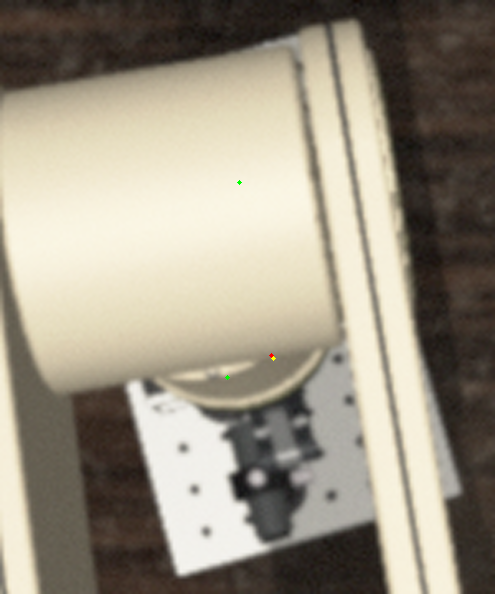

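All three visible seats hold glass and the lobes are back at a stop, so the empty seat is at the left edge. The tab tip lies on its predicted mark at (271,284). Next I'll lower the finger to the right of the tab.

>>> apply_moves(series=[[0, [0.001, 0, -0.02], 0], [0, [0.001, 0, -0.04], 0], [0, [0.001, 0, -0.055], 0], [0, [0.001, 0, -0.061], 0], [0, [0.001, 0, -0.061], 0]])

```text
time: 6.55
tool_pos: [441.3, 125.0, 164.8]
tcp_rot: [179.9, 0.0, 105.8]
ft_force: [-0.5, 0.2, 0.1]
finger_gap: 0.2
```

```bash
python3 look.py a4
```

```text
[441.3450622  124.9800726  164.81311822] [1.79895514e+02 4.93097541e-02 1.05771392e+02] [-0.49203389  0.15425135  0.0754359 ]
```

View pics/a4_side.png

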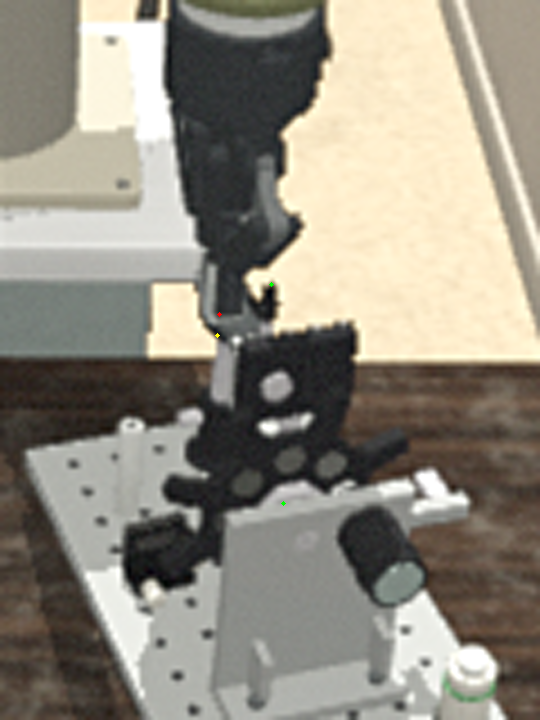

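>>> apply_moves(series=[[0, [-0.0014, 0.005, 0], 0], [0, [-0.0028, 0.01, 0], 0], [0, [-0.0042, 0.014, 0], 0], [0, [-0.0055, 0.018, 0], 0], [0, [-0.0065, 0.022, 0], 0]])

```text
time: 7.28
tool_pos: [435.2, 147.3, 165.7]
tcp_rot: [179.8, 0.1, 105.8]
ft_force: [0.3, -1.3, 1.8]
finger_gap: -0.2
```

>>> apply_moves(series=[[0, [-0.001, 0.0035, 0], 0], [0, [-0.002, 0.007, 0], 0], [0, [-0.003, 0.0105, 0], 0], [0, [-0.003, 0.0105, 0], 0]])

```text
time: 7.78
tool_pos: [432.0, 158.2, 165.7]
tcp_rot: [179.8, 0.0, 105.8]
ft_force: [-0.4, 0.2, -0.1]
finger_gap: -0.1
```

```bash
python3 look.py a5
```

```text
[431.98834066 158.16466789 165.65486723] [1.79815276e+02 4.68151712e-02 1.05803221e+02] [-0.38389502  0.23574594 -0.09084774]
```

View pics/a5_side.png

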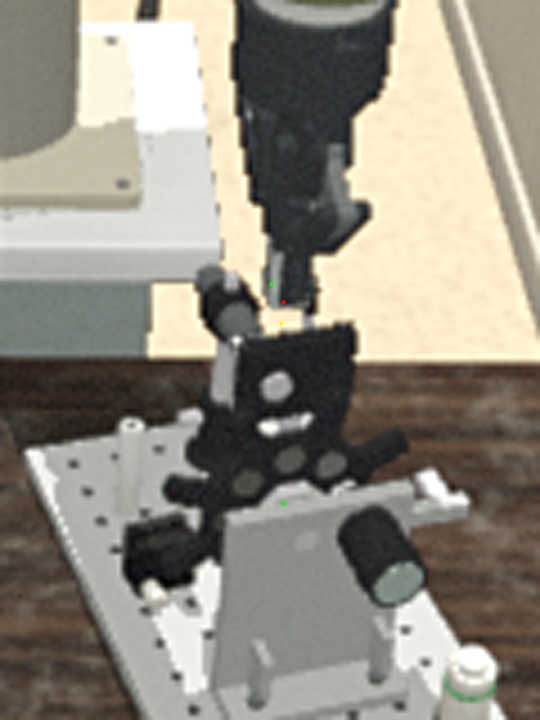

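>>> apply_moves(series=[[0, [-0.0004, 0.0015, 0], 0], [0, [-0.0004, 0.0015, 0], 0], [0, [0.002, -0.006, 0], 0], [0, [0.003, -0.01, 0.02], 0], [0, [0.003, -0.01, 0.07], 0]])

```text
time: 8.5
tool_pos: [433.3, 146.8, 233.5]
tcp_rot: [-179.8, 0.0, 105.8]
ft_force: [1.3, 0.1, -0.6]
finger_gap: 0.1
```

>>> apply_moves(series=[[0, [0, -0.06, 0.03], 0], [0, [0, -0.12, 0.03], 0], [0, [0, -0.18, 0.03], 0], [0, [0, -0.24, 0.03], 0], [0, [0, -0.24, 0.03], 0]])

```text
time: 9.12
tool_pos: [432.7, -97.4, 263.4]
tcp_rot: [-179.8, 0.1, 105.4]
ft_force: [0.2, 0.1, -0.3]
finger_gap: -0.2
```

```bash
python3 look.py a6
python3 - <<'E'
from h import *
b=np.load("b.npy"); c,s=np.cos(b[2]),np.sin(b[2])
for n in("top","side"):
    p=optics.snapshot(n); print(n,"tab top closed/18/24 px",proj(p,B2W(b,[[-61.5,18,166],[-61.5,36,166],[-61.5,42,166]])).round(1))
    for d in spotter.search_frame(p,"shutter_tab")[:2]:
        w=toworld(p,d["xyz"])-[b[0],b[1],0]; print(d["p"],c*w[0]+s*w[1],-s*w[0]+c*w[1],w[2])
E
```

```text
[432.65774952 -97.44407293 263.43125853] [-1.79795451e+02  8.93026099e-02  1.05369776e+02] [ 0.19056929  0.1139619  -0.31355078]
top tab top closed/18/24 px [[263.4 303.9]
 [253.  306.9]
 [249.5 307.8]]
0.57 -63.67306644350282 39.72148463365085 160.55856498280485
side tab top closed/18/24 px [[369.8 182.8]
 [377.2 181.6]
 [379.6 181.2]]
0.5 -55.87304938506601 40.17011319725204 152.14263846987683
```

View pics/a6_side.png

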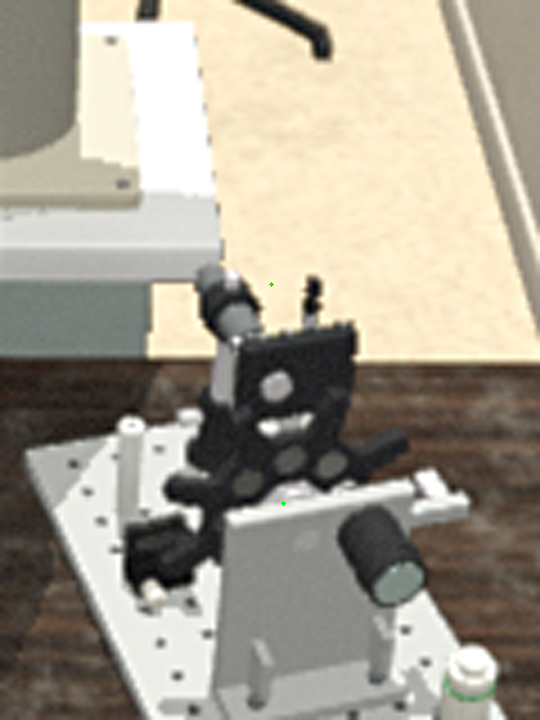

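View pics/a6_top.png

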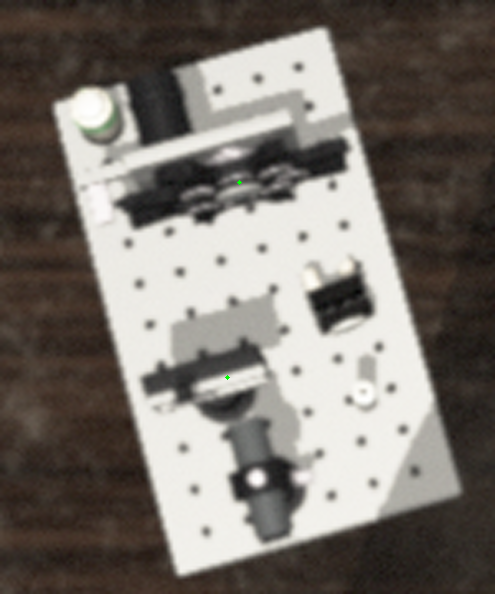

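Run:
```python
from h import *
p=optics.snapshot("top"); q=optics.snapshot("side")
a=p["color"][225:265,225:305]; a=cv2.resize(a,None,fx=8,fy=8,interpolation=cv2.INTER_CUBIC)
a0=cv2.imread("pics/top0.png")[225:265,225:305]; a0=cv2.resize(a0,None,fx=8,fy=8,interpolation=cv2.INTER_CUBIC)
cv2.imwrite("pics/cmp_t.png",np.r_[a0,np.r_[a]][:600])
f=lambda im:cv2.resize(im[195:250,345:405],None,fx=6.5,fy=6.5,interpolation=cv2.INTER_CUBIC)
cv2.imwrite("pics/cmp_s.png",np.c_[f(cv2.imread("pics/side0.png")),f(q["color"])])
```

```text
Traceback (most recent call last):
cv2.error: OpenCV(4.12.0) /io/opencv/modules/imgcodecs/src/loadsave.cpp:1058: error: (-215:Assertion failed) image.channels() == 1 || image.channels() == 3 || image.channels() == 4 in function 'imwrite_'
```

View pics/cmp_t.png

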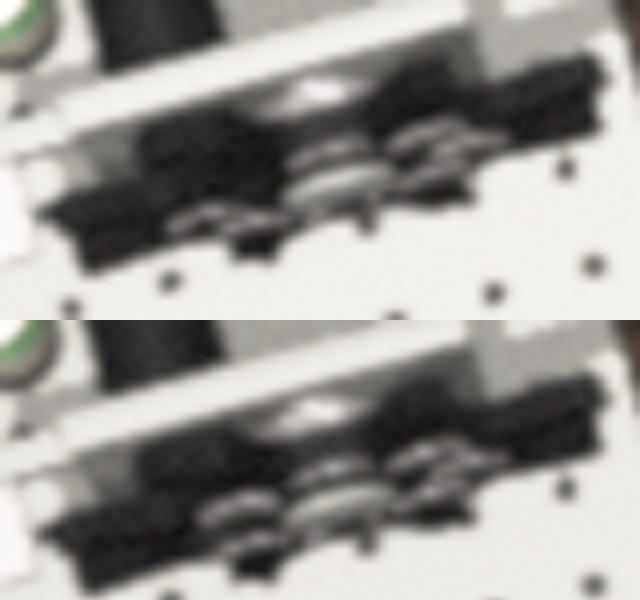

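The before and after top views show the ringless seat moving from upper left to the left edge. The lobes and the other rings sit exactly where they did at the first click stop. The tab is about 24 mm over and the board hasn't moved, so I'm handing in.

```bash
python3 -c "
from bench import hand_in
print(hand_in())"
```

```text
the job is handed in; nothing more can be done
None
```

The beam path looks clear in the last pictures: the empty seat is in the beam line and the shutter is open. I've handed the job in; no verdict was given.

- **Wheel:** The empty seat started at the upper left. I pushed one lobe leftward over the top, which turned the wheel one click counter-clockwise. Afterwards the top view showed the seat without a ring at the left edge, with the lobes and other rings where they lay at the first stop. The side camera can't confirm the seat itself, because the bracket hides the left edge; it does show glass in the three upper seats.
- **Shutter:** I then pushed the tab left. From the side picture it stands about 24 mm over, and the detector gave about 22 mm in both cameras; 18 mm is needed.
- **Board and loose parts:** In the top view the board, post, mount and objective had not visibly moved. I did not look again at the wafer box and dropper bottle; the arm passed well above them. Force readings between moves stayed around 2 N or less.
- **End state:** The arm was clear of everything at about 9 s of the 61 s allowed.

One check failed: the last script crashed before saving a side-by-side of the side views, so I compared them only by eye. Early on, the detector gave wrong places for the open seat, so I found it from the pictures instead.

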